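# Nudge a knurled nut into its pocket and bed it

### The job

Nudge the loose knurled nut across the grey assembly plate, without picking it up, until it drops into the empty round pocket. Then press it down with the fingertips, against its stiff lifter disc, until you feel it bottom, hold it there at about 10 N for one second and let go. Be gentle: never push on the nut with more than 20 N, and leave the nut in the other pocket and the two carved teeth beside the plate where they are.

Things in the scene. Friction and masses are not known exactly. Their poses are not given: they have to be found in the camera images.
- nut: The loose knurled steel nut: a round disc 30 mm in diameter and 14 mm high, 1.2 mm bevel at both rims, a dark blind 10 mm bore in its top (press the top as a flat face); about 60 g, free to slide, lying flat on the plate at the start. Origin: centre of its underside; z is its axis, up.
- pocket (a point): Centre of the empty pocket's mouth, level with the plate top (18 mm above the bench). Round, 35 mm in diameter, 2 mm chamfer. The nut drops 3.5 to 9.5 mm, onto a friction-held lifter disc; pressed with 4 to 6 N the disc sinks, stays down, and after a further 1 to 4 mm (7.5 to 10.5 mm below the plate top; not reported) meets a hard stop that gives 0.4 mm at 10 N. z up; x, y as the plate's.
- plate: The grey assembly plate, 150 mm (its x) by 200 mm (its y) by 18 mm high, fixed to the bench, with a flat smooth top. Origin: centre of its underside, on the bench. In its frame the empty pocket is at x = +30, y = +45 mm and the filled pocket at x = -45, y = +45 mm. The loose nut starts at x -30 to +40 and y -65 to -30 mm.
- seated_nut: A second nut like the first, already lying in the plate's other pocket, 6 mm deep and so 8 mm proud; leave it alone. Origin: centre of its underside.
- tooth_molar: White carved molar on a 24 mm square foot, 48 mm high, loose on the bench beside the plate's +y edge; leave it alone. Origin: centre of its underside.
- tooth_canine: White carved canine on a 24 mm square foot, 58 mm high, loose on the bench behind the plate's far (+x) edge; leave it alone. Origin: centre of its underside.
There are look-alikes about, which are no part of the job. Several things have the shape of the plate; the one meant has the colours described above.

How it is judged:
By the outcome, as a careful person would: the job done as asked, in the order asked, and still so for the second after the job is handed in, with the robot touching nothing.
It also fails if it takes over 48 s, if anything falls off the work surface, if the arm or the gripper's body presses on something with over 40 N, if the wrist force passes 120 N, or if a joint passes its speed limit or range.

### The arm

A 6-joint arm with a two-finger parallel gripper is mounted at the origin on a cart in front of the work surface, level with it; the furniture and walls round the work are solid. World frame = base frame: x ahead of the robot, y to its left, z up, the work surface at z = 0. Lengths are in m, angles in rad, forces in N, time in s.
With the tool pointing down it reaches from about 0.25 to 0.775 m from the base axis. Payload 4 kg.
Tool frame: the origin (TCP) lies between the finger pads; the fingertips stand 25 mm ahead of it and the grasp point (between the pads) lies 6 mm ahead of it (robot.tip_reach is the z of the fingertips in the tool frame, in m); z points along the fingers, y is the line along which they close (so a half turn about z gives the same grasp; the last joint's range is limited). The gripper opens to 94 mm and grips with 3 to 60 N. Pads are 16 mm wide; open, the fingers measure 119 mm over their backs; the gripper's body (75 mm by 177 mm) begins 78 mm behind the grasp point.
Start: joints at [-1.236, 0.087, 1.371, -0, 1.684, -0.103], TCP at [0.233, -0.498, 0.231] pointing down, gripper open.
Joint ranges: [-3.1, 3.1], [-0.76, 2.03], [0.27, 2.55], [-1.08, 4.22], [0.17, 2.65], [-2.57, 2.57]. Speed limits (rad/s): [2.79, 2.79, 3.14, 3.14, 3.14, 3.14].

### API

Orientations are given as [roll, pitch, yaw] about the fixed x, y, z axes, in that order (R = Rz(yaw) Ry(pitch) Rx(roll)).
In Python, from bench import robot gives the robot as it stands. The module is installed in compiled form; this text tells all that it offers.
- The arm moves only by the shell command python3 -m handwheel 'ROWS'. ROWS is JSON, a list of rows, each a list of 3 entries, a list of its own where there are three numbers: the turn, a rotation vector about the world's x, y, z in units of 90 degrees (1.0 is 90 degrees), then the shift along the world's x, y, z in units of 0.05 m (1.0 is 0.05 m), then the closure, from 0 (fully open) to 1 (shut). A call has 1 to 5 rows; each row shifts and turns the commanded pose from where the row before left it; what a row does not reach is not made up. A row lasts 1/10 s, in which the tool goes at most 50 mm and 8.59 degrees, less where a joint would pass 70% of its speed; a pose out of reach is approached as far as the arm can. A call with a number of a shift or a turn outside -1 to 1 is refused whole. A call with a gripper value outside its range is refused whole. The fingers move at their own pace and stop on an object; the grip force is fixed at half the most. Time passes only in rows, so rows that do not move let the fingers close. It gives the time, the measured TCP pose, the force, the opening and the grip force at its end, in the units of the state.
- robot.get_obs(): the state, without advancing time (a new reading comes with each control period).
- robot.snapshot(name): name is "scene" or "top" or "wrist"; returns (picture, depth): 420x560x3 uint8, red, green, blue; 420x560 float32, m along the optical axis (not along the pixel's ray), 0 where there is no reading.
- robot.calibration(name): a dict with "mtx" (3x3 intrinsics, pixels), "extrinsics" (4x4, takes a point from camera to world coordinates); the wrist camera has in their place "hand_eye" (4x4, takes a point from camera to tool coordinates, whose origin is the TCP and whose axes are the flange's). Camera axes: x right, y down, z forward; pixel columns grow to the right and rows downward; lengths in m; the calibration is good to about 2 mm. A picture is of the moment at which its call begins: read the wrist's pose just before it. calibration takes no time and is no camera call.
- robot.close_job(): hands the job in; it is judged then, once.
Trained networks look in the newest picture that a camera, given by its name, has taken for a name from the list of things; names that differ only in an ending like _2 or _b are one class to them, and where a whole thing is asked for, a point or a joint stands for the part that bears it (a point fixed in the world has none). Each returns a list of dicts, best first, with "p" (0 to 1); they miss things now and then, are a little off and sometimes report something else, mostly with a low value. They report only what shows in the picture. A call takes as long as a camera call. They do not tell look-alikes from the thing itself.
- robot.boxes_of(query, camera): "bbox" ([left, top, right, bottom] in pixels, round what is visible of it).
The state is a dict: "time": time; "joint_positions": joint angles; "qvel": joint speeds; "joint_torque": joint torques, N m; "tool_pos": TCP position; "ee_rot": TCP orientation; "wrist_force": force on the tool from outside, world axes, zero at the start; "wrist_torque": the same for the moment, N m; "width": finger opening in m; "finger_force": force on a finger pad.
Only numpy, scipy, OpenCV 4.12 (cv2) and the standard library are available. Lean on these libraries where they do the work, as an engineer would, in place of code of your own. Each camera call takes 0.05 s, during which the arm holds its last target. There are 200 camera calls.

## Working session

There is one attempt and no reset: what is moved stays moved. The work goes in short steps, Python scripts to look and compute and a shell command to move; the robot and the scene stay as the last step left them, time stands still between calls to the robot, and variables do not carry over. Pictures are saved under pics/ and viewed, at most 10 in all, crops included, and the job is handed in when it is done.

```bash
mkdir -p pics; cat > h.py <<'E'
import numpy as np, cv2
from bench import robot
def snap(c,f=None):
    o=robot.get_obs(); im,d=robot.snapshot(c); k=robot.calibration(c)
    if f: cv2.imwrite('pics/'+f,im[:,:,::-1])
    if 'extrinsics' in k: E=np.array(k['extrinsics'])
    else:
        from scipy.spatial.transform import Rotation as R
        T=np.eye(4);T[:3,:3]=R.from_euler('xyz',o['ee_rot']).as_matrix();T[:3,3]=o['tool_pos'];E=T@np.array(k['hand_eye'])
    return im,d,np.array(k['mtx']),E
def world(d,K,E):
    v,u=np.mgrid[:d.shape[0],:d.shape[1]]
    P=np.stack([(u-K[0,2])/K[0,0]*d,(v-K[1,2])/K[1,1]*d,d],-1)
    return P@E[:3,:3].T+E[:3,3]
E
python3 - <<'E'
from h import *
o=robot.get_obs();print({k:np.round(o[k],3) for k in ('time','tool_pos','ee_rot','width','wrist_force')},robot.tip_reach)
for c in ('top','scene'):
    im,d,K,E=snap(c,c+'0.png');W=world(d,K,E)
    print(c,K[0,0],E[:3,3].round(3))
    for q in ('plate','nut','tooth_molar','tooth_canine'):
        for b in robot.boxes_of(q,c)[:5]:
            x=b['bbox'];u,v=int((x[0]+x[2])/2),int((x[1]+x[3])/2)
            print(q,np.round(x),round(b['p'],2),W[v,u].round(3))
E
```

```text
{'time': np.float64(0.0), 'tool_pos': array([ 0.233, -0.498,  0.229]), 'ee_rot': array([-3.139, -0.   ,  0.438]), 'width': np.float64(0.094), 'wrist_force': array([-0.032, -0.222, -0.623])} 0.025
top 526.6208249022795 [ 0.527 -0.12   0.986]
plate [169. 152. 298. 261.] 0.94 [ 0.568 -0.038  0.016]
plate [335. 158. 468. 281.] 0.71 [ 0.543 -0.346  0.021]
nut [254. 190. 275. 206.] 0.46 [ 0.581 -0.095  0.032]
tooth_molar [143. 208. 164. 226.] 0.46 [0.547 0.102 0.05 ]
tooth_canine [227. 136. 240. 156.] 0.74 [ 0.675 -0.041  0.052]
scene 417.53716897433014 [0.306 0.341 0.709]
plate [296. 118. 369. 186.] 0.91 [ 0.534 -0.341  0.019]
plate [205. 195. 296. 293.] 0.65 [ 0.567 -0.029  0.019]
nut [253. 208. 268. 222.] 0.68 [ 0.581 -0.09   0.034]
tooth_molar [211. 294. 228. 318.] 0.68 [0.539 0.117 0.035]
tooth_canine [199. 207. 216. 227.] 0.6 [ 0.673 -0.036  0.028]
```

View pics/top0.png

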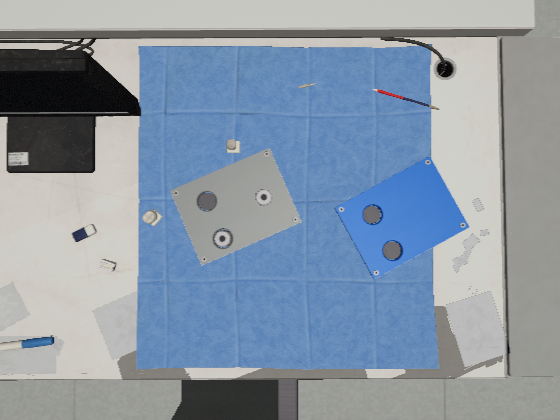

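View pics/scene0.png

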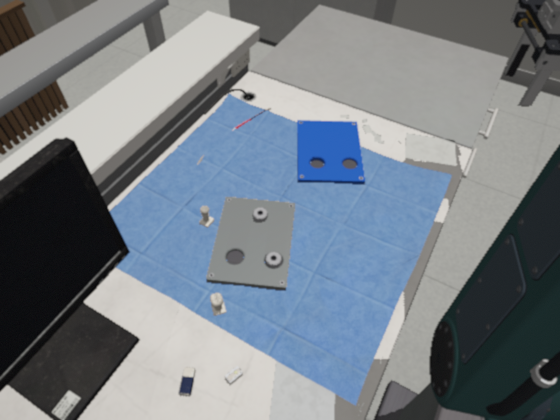

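The pictures show a grey plate at top (236,207) and a blue look-alike at (402,218); the grey one fits the description. On the grey plate are the loose nut at (264,198), the empty pocket at (207,201) and the seated nut at (222,239). The molar is at (152,217) and the canine at (233,146). I'll confirm in a crop and measure.

```bash
cat > m.py <<'E'
from h import *
import sys
def measure(name=None):
    im,d,K,E=snap('top'); W=world(d,K,E)
    hsv=cv2.cvtColor(im,cv2.COLOR_RGB2HSV)
    if name: cv2.imwrite('pics/'+name,cv2.resize(im[125:285,125:325,::-1],None,fx=3.5,fy=3.5,interpolation=cv2.INTER_CUBIC))
    return im,d,K,E,W,hsv
def px2w(u,v,z,K,E):
    r=E[:3,:3]@np.array([(u-K[0,2])/K[0,0],(v-K[1,2])/K[1,1],1]); t=(z-E[2,3])/r[2]
    return E[:3,3]+t*r
E
python3 - <<'E'
from m import *
im,d,K,E,W,hsv=measure('crop1.png')
m=((hsv[...,1]<60)&(W[...,2]>.008)&(W[...,2]<.045)).astype(np.uint8); m[:, :165]=0;m[:,310:]=0;m[:148]=0;m[270:]=0
m=cv2.morphologyEx(m,cv2.MORPH_CLOSE,np.ones((15,15)));m=cv2.morphologyEx(m,cv2.MORPH_OPEN,np.ones((9,9)))
c=max(cv2.findContours(m,0,2)[0],key=cv2.contourArea)
pts=np.array([px2w(u,v,.018,K,E)[:2] for u,v in c[:,0]],np.float32)
(cx,cy),sz,a=cv2.minAreaRect(pts);print('plate',cx,cy,sz,a)
b=cv2.boxPoints(((cx,cy),sz,a));print(b)
# long axis
e=[b[1]-b[0],b[2]-b[1]];y=max(e,key=np.linalg.norm);y=y/np.linalg.norm(y);y=y*np.sign(y[1]);x=np.array([y[1],-y[0]])
print('yaw',np.arctan2(x[1],x[0]))
P=lambda px,py:np.array([cx,cy])+px*x+py*y
print('pocket',P(.03,.045),'seated',P(-.045,.045))
def toP(w): return (np.array([x,y])@(w[:2]-[cx,cy])).round(4)
top=(W[...,2]>.026)&(W[...,2]<.04)
for n,(u,v) in dict(nut=(264,198),seat=(222,239)).items():
    M=np.zeros_like(top);M[v-16:v+17,u-16:u+17]=1
    M&=(W[...,2]>.0225)
    q=W[M];print(n,M.sum(),((q.min(0)+q.max(0))/2).round(4),q.mean(0).round(4),toP((q.min(0)+q.max(0))/2),np.median(q[:,2]))
g=cv2.GaussianBlur(cv2.cvtColor(im,cv2.COLOR_RGB2GRAY),(3,3),0)
M=((g<95)).astype(np.uint8);M2=np.zeros_like(M);M2[185:216,192:222]=M[185:216,192:222]
c=max(cv2.findContours(M2,0,2)[0],key=cv2.contourArea);(u,v),r=cv2.minEnclosingCircle(c);w=px2w(u,v,.018,K,E);print('pocket px',u,v,r,w,toP(w))
print('plate z',np.median(W[205:215,235:245,2]))
for n,(u,v) in dict(can=(233,146),mol=(152,217)).items():
    q=W[v-14:v+15,u-14:u+15].reshape(-1,3);q=q[q[:,2]>.012];q=q[q[:,2]<.08];print(n,q.min(0).round(3),q.max(0).round(3))
E
```

```text
plate 0.5811598300933838 -0.035432010889053345 (0.18079854547977448, 0.20006079971790314) 23.302053451538086
[[ 0.45856437  0.02067912]
 [ 0.5377041  -0.16306315]
 [ 0.70375526 -0.09154315]
 [ 0.62461555  0.09219913]]
yaw 0.4066976
pocket [0.59091176 0.01776479] seated [ 0.52202935 -0.01190359]
nut 224 [ 0.5693 -0.0941  0.5045] [ 0.5828 -0.094   0.0401] [-0.0342 -0.0492] 0.03202150451897817
seat 218 [ 0.5082 -0.0542  0.5045] [ 0.5091 -0.0206  0.0528] [-0.0744  0.0116] 0.026498864973036496
pocket px 201.5 198.5 6.96429443359375 [0.58159417 0.02019585 0.018     ] [0.0224 0.0509]
plate z 0.018425567466522408
can [ 0.652 -0.064  0.012] [ 0.687 -0.028  0.06 ]
mol [0.537 0.1   0.012] [0.561 0.123 0.052]
```

View pics/crop1.png

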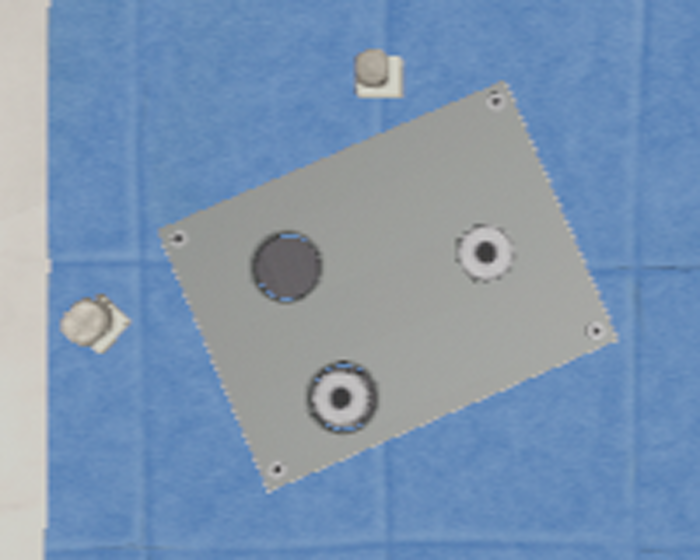

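The crop confirms it: grey plate, loose nut with dark bore at crop (485,252), empty dark pocket at (287,267), and seated nut at (341,397) with the dark annulus around it.

```bash
cat >> m.py <<'E'
def blob(g,u,v,h,th):
    s=cv2.resize(g[v-h:v+h+1,u-h:u+h+1],None,fx=8,fy=8,interpolation=cv2.INTER_CUBIC)
    M=(s<th).astype(np.uint8); c=max(cv2.findContours(M,0,2)[0],key=cv2.contourArea)
    (a,b),ax,_=cv2.fitEllipse(cv2.convexHull(c)); return u-h+(a+.5)/8-.5, v-h+(b+.5)/8-.5, np.array(ax)/8
E
python3 - <<'E'
from m import *
im,d,K,E,W,hsv=measure()
g=cv2.cvtColor(im,cv2.COLOR_RGB2GRAY)
R=[]
for n,u,v,h,th,z in (('pocket',207,201,14,120,.018),('nut',264,197,5,110,.032),('seat',222,238,4,110,.026)):
    a,b,ax=blob(g,u,v,h,th);w=px2w(a,b,z,K,E);R.append(w[:2]);print(n,round(a,2),round(b,2),ax.round(1),(ax/K[0,0]*(E[2,3]-z)*1000).round(1),w.round(4))
C=[px2w(125+(a+.5)/3.5-.5,125+(b+.5)/3.5-.5,.018,K,E)[:2] for a,b in ((158,230),(508,82),(618,342),(268,492))]
c=np.mean(C,0);y=(C[0]+C[3]-C[1]-C[2]);L=np.linalg.norm(y)/2;y/=np.linalg.norm(y);x=np.array([y[1],-y[0]])
print('corners',c,L,'pocket',c+.03*x+.045*y,'seat',c-.045*x+.045*y,'seated off measured', 'yaw',np.degrees(np.arctan2(x[1],x[0])))
dv=R[0]-R[1];print('dir',np.degrees(np.arctan2(dv[1],dv[0])),np.linalg.norm(dv))
E
```

```text
pocket 206.36 200.79 [20.4 20.8] [37.6 38.2] [0.5773 0.0112 0.018 ]
nut 263.37 196.69 [5.5 5.9] [10.  10.7] [ 0.5837 -0.0942  0.032 ]
seat 221.85 238.26 [5.6 5.9] [10.1 10.8] [ 0.5085 -0.0183  0.026 ]
corners [ 0.56693969 -0.04250919] 0.19981893401990292 pocket [0.57704391 0.01062182] seat [ 0.50796641 -0.01858948] seated off measured yaw 22.9223972031117
dir 93.4756105426383 0.10557115855603073
```

```bash
python3 -m handwheel '[[[0,0,0.095],[0.4,0.4,0],0.81],[[0,0,0.095],[0.47,0.48,0],0.81],[[0,0,0.095],[0.47,0.48,0],0.81],[[0,0,0.095],[0.47,0.48,0],0.81],[[0,0,0.095],[0.47,0.48,0],0.81]]' && python3 -m handwheel '[[[0,0,0.095],[0.47,0.48,0],0.81],[[0,0,0.095],[0.47,0.48,0],0.81],[[0,0,0.095],[0.47,0.48,0],0.81],[[0,0,0],[0.47,0.48,0],0.81],[[0,0,0],[0.47,0.48,0],0.81]]' && python3 -m handwheel '[[[0,0,0],[0.47,0.48,0],0.81],[[0,0,0],[0.47,0.48,0],0.81],[[0,0,0],[0.47,0.48,0],0.81],[[0,0,0],[0.47,0.48,0],0.81],[[0,0,0],[0,0,0],0.81]]'
```

```text
time: 1.1
tool_pos: [0.3479, -0.3811, 0.2306]
ee_rot: [3.141, 0.0, 1.19]
wrist_force: [-0.1, -0.1, -0.9]
width: 0.0575
finger_force: 0.0
time: 1.6
tool_pos: [0.4655, -0.2611, 0.2307]
ee_rot: [3.141, 0.0, 1.632]
wrist_force: [-0.7, 0.5, -0.2]
width: 0.0193
finger_force: 0.0
time: 2.1
tool_pos: [0.5607, -0.1632, 0.23]
ee_rot: [3.141, -0.001, 1.636]
wrist_force: [-0.3, -0.7, -0.2]
width: 0.0182
finger_force: 0.0
```

```bash
python3 -m handwheel '[[[0,0,0],[0.5,0.48,0],0.81],[[0,0,0],[0,0,-0.5],0.81],[[0,0,0],[0,0,-0.5],0.81],[[0,0,0],[0,0,0],0.81],[[0,0,0],[0,0,0],0.81]]'; python3 - <<'E'
from h import *
im,d,K,E=snap('wrist','w1.png');W=world(d,K,E)
print(np.round(robot.get_obs()['tool_pos'],4))
M=(W[...,2]>.027)&(W[...,2]<.036)&(W[...,1]>-.12)&(W[...,1]<-.06)
q=W[M];print(M.sum(),q.min(0) if len(q) else 0,q.max(0) if len(q) else 0)
for q in robot.boxes_of('nut','wrist')[:3]:
    x=q['bbox'];u,v=int((x[0]+x[2])/2),int((x[1]+x[3])/2);print(np.round(x),q['p'],W[v,u])
E
```

```text
time: 2.6
tool_pos: [0.5831, -0.1427, 0.1804]
ee_rot: [-3.14, -0.0, 1.631]
wrist_force: [0.4, -0.0, 1.1]
width: 0.0182
finger_force: 0.0
[ 0.5838 -0.1428  0.1817]
930 [ 0.56877228 -0.1084397   0.02706519] [ 0.59829831 -0.07954724  0.03409693]
[270. 128. 299. 158.] 0.96 [ 0.58504939 -0.09198154  0.03126543]
```

View pics/w1.png

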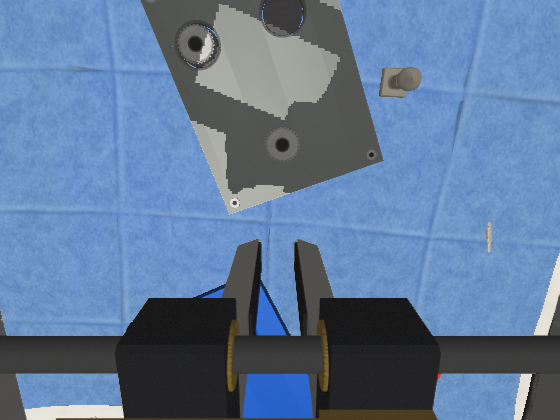

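Wrist view: nut at (282,144) and pocket at (283,14) lie along the fingers' centreline (col. 281), and the positions agree with the top camera. Lowering behind the nut.

```bash
python3 -m handwheel '[[[0,0,0],[0.056,0,-0.7],0.81],[[0,0,0],[0,0,-0.7],0.81],[[0,0,0],[0,0,-0.7],0.81],[[0,0,0],[0,0,-0.4],0.81],[[0,0,0],[0,0,0],0.81]]'; python3 -m handwheel '[[[0,0,0],[0,0,-0.1],0.81],[[0,0,0],[0,0,0],0.81],[[0,0,0],[0,0,0],0.81]]'
```

```text
time: 3.2
tool_pos: [0.5847, -0.1419, 0.0532]
ee_rot: [-3.137, -0.002, 1.631]
wrist_force: [-0.7, 0.2, 0.5]
width: 0.0181
finger_force: 0.0
time: 3.5
tool_pos: [0.5877, -0.1426, 0.0527]
ee_rot: [3.138, 0.001, 1.632]
wrist_force: [-0.4, -0.6, -0.4]
width: 0.0178
finger_force: 0.0
```

```bash
cat >> h.py <<'E'
def avg(n=8):
    L=[]
    for i in range(n):
        robot.snapshot('wrist'); o=robot.get_obs(); L.append(np.r_[o['tool_pos'],o['ee_rot'][2],o['wrist_force']])
    L=np.array(L); print('avg',round(o['time'],2),L.mean(0).round(4),'sd',L.std(0).round(4))
E
python3 -m handwheel '[[[0,0,0],[0,0,-0.12],0.81],[[0,0,0],[0,0,0],0.81]]'; python3 -c "
from h import *;avg(10)"
```

```text
time: 3.7
tool_pos: [0.5863, -0.1421, 0.0443]
ee_rot: [-3.141, -0.0, 1.632]
wrist_force: [0.3, 0.8, 0.1]
width: 0.0178
finger_force: 0.0
avg 4.2 [ 0.5865 -0.1421  0.0445  1.6316  0.0039  0.2748 -0.0966] sd [1.000e-04 0.000e+00 1.000e-04 0.000e+00 5.591e-01 4.541e-01 6.299e-01]
```

```bash
python3 -m handwheel '[[[0,0,0],[0,0,0.03],0.81],[[0,0,0],[-0.012,0.2,0],0.81],[[0,0,0],[-0.012,0.2,0],0.81],[[0,0,0],[-0.006,0.1,0],0.81],[[0,0,0],[-0.006,0.1,0],0.81]]' && python3 -m handwheel '[[[0,0,0],[-0.006,0.1,0],0.81],[[0,0,0],[-0.006,0.1,0],0.81],[[0,0,0],[-0.006,0.1,0],0.81],[[0,0,0],[-0.006,0.1,0],0.81],[[0,0,0],[-0.006,0.1,0],0.81]]' &&  python3 -m handwheel '[[[0,0,0],[-0.006,0.1,0],0.81],[[0,0,0],[-0.006,0.1,0],0.81],[[0,0,0],[-0.006,0.1,0],0.81],[[0,0,0],[-0.006,0.1,0],0.81],[[0,0,0],[-0.006,0.1,0],0.81]]' && python3 -m handwheel '[[[0,0,0],[-0.006,0.1,0],0.81],[[0,0,0],[-0.006,0.1,0],0.81],[[0,0,0],[0,0,0],0.81],[[0,0,0],[0,0,0],0.81]]'
python3 - <<'E'
from h import *
avg(4)
im,d,K,E=snap('wrist','w2.png');W=world(d,K,E)
for q in robot.boxes_of('nut','wrist')[:3]:
    x=q['bbox'];u,v=int((x[0]+x[2])/2),int((x[1]+x[3])/2);print(np.round(x),q['p'],W[v,u])
snap('top')
for q in robot.boxes_of('nut','top')[:3]: print(np.round(q['bbox']),q['p'])
E
```

```text
time: 4.7
tool_pos: [0.5846, -0.1113, 0.046]
ee_rot: [3.142, 0.0, 1.632]
wrist_force: [0.0, -0.5, -0.5]
width: 0.018
finger_force: 0.2
time: 5.2
tool_pos: [0.5831, -0.0868, 0.046]
ee_rot: [3.142, 0.0, 1.631]
wrist_force: [0.2, -0.4, 0.2]
width: 0.0178
finger_force: 0.2
time: 5.7
tool_pos: [0.5816, -0.0617, 0.046]
ee_rot: [3.142, 0.0, 1.632]
wrist_force: [0.1, -0.3, 0.3]
width: 0.0181
finger_force: 0.2
time: 6.1
tool_pos: [0.5811, -0.0519, 0.046]
ee_rot: [3.141, -0.0, 1.632]
wrist_force: [0.5, 0.7, -0.5]
width: 0.0179
finger_force: 0.0
avg 6.3 [ 0.5811 -0.0522  0.046   1.6315  0.0156  0.1865  0.0257] sd [0.000e+00 1.000e-04 0.000e+00 2.000e-04 2.759e-01 2.394e-01 2.012e-01]
[252. 193. 310. 251.] 0.95 [ 0.580317   -0.02841942  0.03154375]
```

View pics/w2.png

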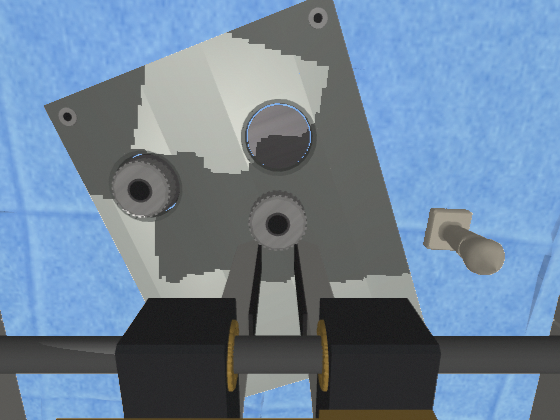

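Wrist view: the nut at (278,223) is cradled between the fingertips, and the pocket at (279,135) is straight ahead.

```bash
python3 -m handwheel '[[[0,0,0],[-0.006,0.1,0],0.81],[[0,0,0],[-0.006,0.1,0],0.81],[[0,0,0],[-0.006,0.1,0],0.81],[[0,0,0],[-0.005,0.08,0],0.81],[[0,0,0],[-0.005,0.08,0],0.81]]' &&  python3 -m handwheel '[[[0,0,0],[-0.004,0.06,0],0.81],[[0,0,0],[-0.004,0.06,0],0.81],[[0,0,0],[-0.004,0.06,0],0.81],[[0,0,0],[-0.004,0.06,0],0.81],[[0,0,0],[0,0,0],0.81]]'
cat > look.py <<'E'
from m import *
import sys
im,d,K,E=snap('wrist');W=world(d,K,E)
g=cv2.cvtColor(im,cv2.COLOR_RGB2GRAY)
for q in robot.boxes_of('nut','wrist')[:2]:
    x=q['bbox'];u,v=int((x[0]+x[2])/2),int((x[1]+x[3])/2)
    p=W[max(v-35,0):v+36,u-35:u+36].reshape(-1,3);p=p[(p[:,2]>.0205)&(p[:,2]<.045)]
    print(np.round(x),round(q['p'],2),'mid',W[v,u].round(4),'z5/50/95',np.percentile(p[:,2],[5,50,95]).round(4))
avg(4)
E
python3 look.py
```

```text
time: 7.0
tool_pos: [0.5797, -0.0286, 0.046]
ee_rot: [3.141, 0.0, 1.632]
wrist_force: [-0.5, -0.6, -0.2]
width: 0.0177
finger_force: 0.2
time: 7.5
tool_pos: [0.5788, -0.0166, 0.046]
ee_rot: [3.141, -0.0, 1.632]
wrist_force: [0.5, -0.6, -0.3]
width: 0.0182
finger_force: 0.0
[254. 189. 309. 246.] 0.59 mid [0.5785 0.0087 0.0295] z5/50/95 [0.0248 0.0297 0.034 ]
[ 58.  75. 395. 419.] 0.17 mid [ 0.5494 -0.0137  0.0178] z5/50/95 [0.0243 0.0313 0.0441]
avg 7.8 [ 0.5788 -0.0171  0.0459  1.6315 -0.3941  0.1644  0.0389] sd [0.000e+00 1.000e-04 0.000e+00 1.000e-04 2.742e-01 4.287e-01 2.118e-01]
```

```bash
cat > fit.py <<'E'
from m import *
import sys
im,d,K,E=snap('wrist',sys.argv[1]);W=world(d,K,E)
b=robot.boxes_of('nut','wrist')
x=b[0]['bbox'];cu,cv_=(x[0]+x[2])/2,(x[1]+x[3])/2
v,u=np.mgrid[:420,:560];r=np.hypot(u-cu,v-cv_);R=(x[2]-x[0])/2
p=W[(r>R*.45)&(r<R*.75)];p=p[(p[:,2]>.02)&(p[:,2]<.04)]
c=p.mean(0)
for _ in range(3):
    A=np.c_[p[:,:2]-c[:2],np.ones(len(p))];s=np.linalg.lstsq(A,p[:,2],rcond=None)[0];e=np.abs(A@s-p[:,2]);p=p[e<np.percentile(e,90)]
print(np.round(x),'n',len(p),'centre',c.round(4),'slope',s.round(4))
E
python3 fit.py w3.png
```

```text
[253. 192. 307. 244.] n 591 centre [0.5779 0.0078 0.0297] slope [ 0.0034 -0.325   0.0297]
```

View pics/w3.png

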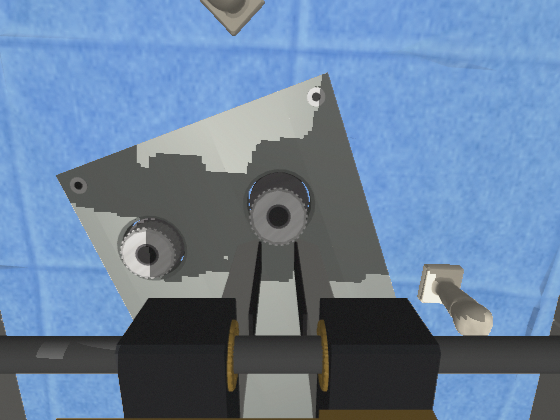

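The nut at (279,216) is tipped nose-down about 18° into the pocket; a few mm more will drop it.

```bash
python3 -m handwheel '[[[0,0,0],[-0.002,0.04,0],0.81],[[0,0,0],[-0.002,0.03,0],0.81],[[0,0,0],[0,0,0],0.81]]'; python3 fit.py w4.png;  python3 -m handwheel '[[[0,0,0],[-0.001,0.02,0],0.81],[[0,0,0],[-0.001,0.02,0],0.81],[[0,0,0],[0,0,0],0.81]]';python3 fit.py w5.png
```

```text
time: 8.2
tool_pos: [0.5786, -0.0134, 0.046]
ee_rot: [3.142, -0.0, 1.632]
wrist_force: [-0.6, 0.5, 1.1]
width: 0.0178
finger_force: 0.0
[256. 194. 306. 247.] n 525 centre [0.5787 0.0099 0.0288] slope [-0.0358 -0.2663  0.0288]
time: 8.6
tool_pos: [0.5786, -0.0115, 0.046]
ee_rot: [3.141, -0.0, 1.632]
wrist_force: [1.1, -0.0, -0.3]
width: 0.0178
finger_force: 0.0
[254. 194. 308. 249.] n 595 centre [0.5785 0.0112 0.0282] slope [-0.0152 -0.205   0.0282]
```

```bash
python3 -m handwheel '[[[0,0,0],[-0.001,0.02,0],0.81],[[0,0,0],[0,0,0],0.81]]'; python3 fit.py w6.png;  python3 -m handwheel '[[[0,0,0],[-0.001,0.02,0],0.81],[[0,0,0],[0,0,0],0.81]]';python3 fit.py w7.png
```

```text
time: 8.9
tool_pos: [0.5786, -0.0107, 0.0461]
ee_rot: [3.141, 0.0, 1.632]
wrist_force: [-0.9, -0.4, -0.2]
width: 0.0177
finger_force: 0.3
[256. 191. 306. 248.] n 516 centre [0.5783 0.0123 0.0256] slope [-0.0114 -0.0085  0.0256]
time: 9.2
tool_pos: [0.5785, -0.0096, 0.0461]
ee_rot: [3.141, 0.0, 1.632]
wrist_force: [0.4, -0.3, 0.5]
width: 0.0176
finger_force: 0.3
[256. 193. 308. 248.] n 539 centre [0.5789 0.0126 0.0256] slope [-0.004  -0.0093  0.0256]
```

The nut has dropped level in the pocket (top at about 25.6 mm). Backing off, then closing the fingers and positioning above.

```bash
python3 -m handwheel '[[[0,0,0],[0.01,-0.2,0],0.81],[[0,0,0],[0,0,0.3],0.81],[[0,0,0],[0,0,0.3],1],[[0,0,0],[0,0,0],1],[[0,0,0],[0,0,0],1]]' && python3 fit.py w8.png && python3 -m handwheel '[[[0,0,0],[-0.01,0.3,0],1],[[0,0,0],[-0.01,0.32,0],1],[[0,0,0],[0,0,-0.2],1],[[0,0,0],[0,0,-0.1],1],[[0,0,0],[0,0,0],1]]'; python3 -c "
from h import *;avg(10);print(robot.get_obs()['width'])"
```

```text
time: 9.8
tool_pos: [0.5798, -0.0197, 0.0775]
ee_rot: [3.139, 0.0, 1.632]
wrist_force: [0.5, -0.2, -0.2]
width: 0.0005
finger_force: 0.0
[256. 166. 299. 214.] n 380 centre [0.5775 0.0113 0.0256] slope [-0.0134 -0.0007  0.0256]
time: 10.4
tool_pos: [0.5767, 0.0116, 0.0591]
ee_rot: [-3.138, -0.0, 1.632]
wrist_force: [0.1, 0.4, -0.0]
width: 0.0005
finger_force: 0.0
avg 10.9 [0.578  0.0111 0.061  1.6313 0.0797 0.0675 0.0584] sd [3.000e-04 1.000e-04 5.000e-04 2.000e-04 5.477e-01 4.869e-01 3.694e-01]
0.0006998543906769315
```

```bash
python3 -m handwheel '[[[0,0,0],[0,0,-0.06],1],[[0,0,0],[0,0,-0.06],1],[[0,0,0],[0,0,-0.05],1],[[0,0,0],[0,0,0],1],[[0,0,0],[0,0,0],1]]' && python3 -c "
from h import *;avg(4)"; for i in 1; do python3 -m handwheel '[[[0,0,0],[0,0,-0.006],1],[[0,0,0],[0,0,-0.006],1],[[0,0,0],[0,0,-0.006],1]]'; done;  python3 -c "
from h import *;avg(4)"
```

```text
time: 11.4
tool_pos: [0.5778, 0.0114, 0.0522]
ee_rot: [-3.141, -0.0, 1.632]
wrist_force: [0.6, -0.1, 0.3]
width: 0.0005
finger_force: 0.0
avg 11.6 [ 0.578   0.0114  0.0526  1.6316 -0.1443 -0.0918  0.51  ] sd [0.000e+00 0.000e+00 1.000e-04 0.000e+00 4.386e-01 3.554e-01 4.528e-01]
time: 11.9
tool_pos: [0.578, 0.0113, 0.0516]
ee_rot: [3.141, 0.0, 1.632]
wrist_force: [0.1, -0.5, 0.4]
width: 0.0007
finger_force: 0.0
avg 12.1 [ 0.5779  0.0113  0.0516  1.6316  0.1564 -0.522  -0.1192] sd [0.     0.     0.     0.     0.396  0.2913 0.2103]
```

```bash
python3 -m handwheel '[[[0,0,0],[0,0,-0.004],1],[[0,0,0],[0,0,-0.004],1],[[0,0,0],[0,0,-0.004],1]]'; python3 -m handwheel '[[[0,0,0],[0,0,-0.004],1],[[0,0,0],[0,0,-0.004],1]]'; python3 -m handwheel '[[[0,0,0],[0,0,-0.004],1],[[0,0,0],[0,0,-0.004],1]]'; python3 -c "
from h import *;avg(4)"
```

```text
time: 12.4
tool_pos: [0.578, 0.0114, 0.0511]
ee_rot: [3.141, 0.0, 1.632]
wrist_force: [-0.2, 0.2, 0.9]
width: 0.0004
finger_force: 0.6
time: 12.6
tool_pos: [0.578, 0.0113, 0.051]
ee_rot: [3.141, 0.0, 1.632]
wrist_force: [-1.6, 0.3, 3.5]
width: 0.0005
finger_force: 1.7
time: 12.8
tool_pos: [0.5781, 0.0114, 0.0506]
ee_rot: [3.141, 0.0, 1.632]
wrist_force: [-1.5, 0.2, 4.1]
width: 0.0001
finger_force: 1.8
avg 13.0 [ 0.578   0.0114  0.0504  1.6316 -1.458   0.087   3.3832] sd [0.000e+00 0.000e+00 1.000e-04 0.000e+00 4.466e-01 5.593e-01 4.146e-01]
```

```bash
python3 -m handwheel '[[[0,0,0],[0,0,-0.004],1],[[0,0,0],[0,0,-0.004],1]]'; python3 -m handwheel '[[[0,0,0],[0,0,-0.004],1],[[0,0,0],[0,0,-0.004],1]]'; python3 -m handwheel '[[[0,0,0],[0,0,-0.004],1],[[0,0,0],[0,0,-0.004],1]]'; python3 -c "
from h import *;avg(4)"
```

```text
time: 13.2
tool_pos: [0.5781, 0.0114, 0.0499]
ee_rot: [3.141, 0.0, 1.632]
wrist_force: [-0.9, 0.5, 2.3]
width: 0.001
finger_force: 1.8
time: 13.4
tool_pos: [0.578, 0.0114, 0.0494]
ee_rot: [3.141, -0.0, 1.632]
wrist_force: [-1.2, 0.4, 3.8]
width: 0.0007
finger_force: 1.7
time: 13.6
tool_pos: [0.578, 0.0113, 0.049]
ee_rot: [3.141, -0.0, 1.632]
wrist_force: [-1.3, -0.6, 2.6]
width: 0.0008
finger_force: 1.7
avg 13.8 [ 0.578   0.0113  0.049   1.6316 -1.3208  0.0841  3.823 ] sd [0.     0.     0.     0.     0.4418 0.3682 0.4877]
```

```bash
python3 -m handwheel '[[[0,0,0],[0,0,-0.004],1],[[0,0,0],[0,0,-0.004],1],[[0,0,0],[0,0,0],1]]'|grep -v width;python3 -c "
from h import *;avg(3)"
```

```text
time: 14.1
tool_pos: [0.578, 0.0114, 0.0486]
ee_rot: [3.141, 0.0, 1.632]
wrist_force: [-1.3, -0.3, 3.2]
finger_force: 1.7
avg 14.25 [ 0.578   0.0113  0.0486  1.6316 -0.8459  0.3605  3.0221] sd [0.     0.     0.     0.     0.128  0.3071 0.3847]
```

```bash
python3 -c "
from h import *
k=robot.get_obs();print(np.round(k['wrist_force'],2),np.round(k['joint_torque'],2))"
```

```text
[-0.7  -0.07  3.56] [ -0.05 -36.51 -26.45   0.06  -0.22  -0.  ]
```

```bash
python3 -m handwheel '[[[0,0,0],[0,0,-0.004],1],[[0,0,0],[0,0,-0.004],1],[[0,0,0],[0,0,0],1]]'|grep -v width;python3 -c "
from h import *;avg(3)"
```

```text
time: 14.55
tool_pos: [0.578, 0.0114, 0.0483]
ee_rot: [3.141, 0.0, 1.632]
wrist_force: [-1.1, 0.1, 4.4]
finger_force: 1.7
avg 14.7 [ 0.578   0.0114  0.0482  1.6316 -0.6482 -0.3293  3.199 ] sd [0.     0.     0.     0.     0.33   0.3744 0.2063]
```

```bash
python3 -m handwheel '[[[0,0,0],[0,0,-0.004],1],[[0,0,0],[0,0,-0.004],1],[[0,0,0],[0,0,0],1]]'|grep -v width;python3 -c "
from h import *;avg(3)"
```

```text
time: 15.0
tool_pos: [0.578, 0.0113, 0.0481]
ee_rot: [3.141, 0.0, 1.632]
wrist_force: [-0.7, 0.2, 5.2]
finger_force: 2.5
avg 15.15 [ 0.578   0.0113  0.0481  1.6316 -0.8386 -0.5818  4.4049] sd [0.     0.     0.     0.     0.545  0.9495 0.2984]
```

```bash
python3 -m handwheel '[[[0,0,0],[0,0,-0.004],1],[[0,0,0],[0,0,0],1]]'|grep -v width;python3 -c "
from h import *;avg(4)"
```

```text
time: 15.35
tool_pos: [0.5781, 0.0114, 0.0481]
ee_rot: [3.141, 0.0, 1.632]
wrist_force: [-0.8, -0.4, 6.2]
finger_force: 2.8
avg 15.55 [ 0.578   0.0114  0.0481  1.6316 -1.4787 -0.0623  5.7988] sd [0.     0.     0.     0.     0.3706 0.2518 0.5959]
```

```bash
python3 -m handwheel '[[[0,0,0],[0,0,-0.004],1],[[0,0,0],[0,0,-0.004],1],[[0,0,0],[0,0,0],1]]'|grep -v width;python3 -c "
from h import *;avg(4)"
```

```text
time: 15.85
tool_pos: [0.5781, 0.0113, 0.048]
ee_rot: [3.141, 0.0, 1.632]
wrist_force: [-1.6, 0.7, 6.7]
finger_force: 3.5
avg 16.05 [ 0.5781  0.0114  0.048   1.6317 -1.987  -0.0781  7.0314] sd [0.     0.     0.     0.     0.704  0.5954 0.7358]
```

```bash
python3 -m handwheel '[[[0,0,0],[0,0,-0.006],1],[[0,0,0],[0,0,-0.006],1],[[0,0,0],[0,0,0],1]]'|grep -v width;python3 -c "
from h import *;avg(4)"
```

```text
time: 16.35
tool_pos: [0.5781, 0.0114, 0.0479]
ee_rot: [3.141, 0.0, 1.632]
wrist_force: [-3.0, 0.2, 9.2]
finger_force: 4.4
avg 16.55 [ 0.5781  0.0114  0.0479  1.6316 -2.894   0.0219  8.8545] sd [0.     0.     0.     0.     0.3406 0.5403 0.4247]
```

```bash
python3 -m handwheel '[[[0,0,0],[0,0,-0.006],1],[[0,0,0],[0,0,0],1],[[0,0,0],[0,0,0],1],[[0,0,0],[0,0,0],1],[[0,0,0],[0,0,0],1]]'|grep -v width; python3 -c "
from h import *;avg(4)"; python3 -m handwheel '[[[0,0,0],[0,0,0],1],[[0,0,0],[0,0,0],1],[[0,0,0],[0,0,0],1],[[0,0,0],[0,0,0],1],[[0,0,0],[0,0,0],1]]'|grep -v width;python3 -c "
from h import *;avg(6)"
```

```text
time: 17.05
tool_pos: [0.5781, 0.0114, 0.0479]
ee_rot: [3.141, 0.0, 1.632]
wrist_force: [-3.4, 0.3, 9.3]
finger_force: 4.9
avg 17.25 [ 0.5781  0.0113  0.0479  1.6317 -3.243  -0.2432  9.751 ] sd [0.     0.     0.     0.     0.1138 0.4247 0.4677]
time: 17.75
tool_pos: [0.5781, 0.0114, 0.0479]
ee_rot: [3.141, 0.0, 1.632]
wrist_force: [-3.4, 0.4, 9.3]
finger_force: 4.9
avg 18.05 [ 0.5781  0.0114  0.0479  1.6317 -3.973   0.2854  9.9557] sd [0.     0.     0.     0.     0.4139 0.3132 0.4103]
```

Held at about 10 N for over 1 s at the stop. Letting go and checking.

```bash
python3 -m handwheel '[[[0,0,0],[0,0,0.05],1],[[0,0,0],[0,0,0.2],1],[[0,0,0],[0,0,0.6],1],[[0,0,0],[0,-0.5,0.6],1],[[0,0,0],[0,-0.6,0.4],1]]'; python3 -m handwheel '[[[0,0,0],[0,-0.6,0],1],[[0,0,0],[0,0,0],1],[[0,0,0],[0,0,0],1]]'|head -2; python3 fit.py w9.png; python3 - <<'E'
from m import *
avg(2)
im,d,K,E,W,hsv=measure()
for n,(u,v) in dict(can=(233,146),mol=(152,217)).items():
    q=W[v-14:v+15,u-14:u+15].reshape(-1,3);q=q[q[:,2]>.012];q=q[q[:,2]<.08];print(n,q.min(0).round(3),q.max(0).round(3))
E
```

```text
time: 18.55
tool_pos: [0.5786, -0.0433, 0.1409]
ee_rot: [3.139, 0.0, 1.634]
wrist_force: [0.9, -0.8, -0.1]
width: 0.0005
finger_force: 0.0
time: 18.85
tool_pos: [0.5776, -0.0738, 0.1382]
[270.  82. 304. 121.] n 238 centre [0.5792 0.0096 0.0227] slope [-0.0061  0.0025  0.0227]
avg 19.05 [ 0.5776 -0.0725  0.138   1.6329 -0.1804  0.3398  0.159 ] sd [0.000e+00 0.000e+00 1.000e-04 1.000e-04 3.720e-02 4.765e-01 2.063e-01]Traceback (most recent call last):
  File "<stdin>", line 5, in <module>
    return umr_minimum(a, axis, None, out, keepdims, initial, where)
ValueError: zero-size array to reduction operation minimum which has no identity
```

View pics/w9.png

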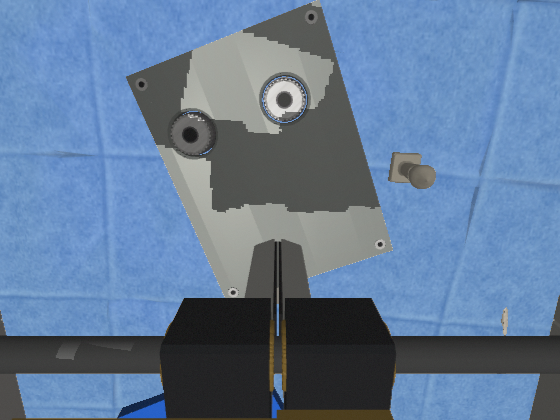

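The nut at (284,100) sits level in the pocket, with its top at 22.7 mm (9.3 mm deep). The seated nut at (190,133) and the canine are undisturbed, and the robot is clear.

```bash
python3 -c "
from bench import robot;print(robot.close_job())"
```

```text
the job is handed in; nothing more can be done
None
```

The loose nut was nudged into the empty pocket, pressed to its stop about 9.3 mm below the plate top, held at about 10 N for over a second and released, and the job was handed in at about 19 s; the seated nut and canine show undisturbed, though the molar was out of the last picture and not re-checked.

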